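# Brace the jar and unscrew its tight cap

## Robot

A 7-joint arm with a two-finger parallel gripper is mounted at the origin on a cart in front of the work surface, level with it; the furniture and walls round the work are solid. World frame = base frame: x ahead of the robot, y to its left, z up, the work surface at z = 0. Lengths are in mm, angles in rad, forces in N, time in s.
With the tool pointing down it reaches from about 400 to 850 mm from the base axis. Payload 10.4 kg.
Tool frame: the origin (TCP) lies at the very end of the fingers, on their centre line; the grasp point (between the pads) lies 19 mm behind it (env.tcp_to_grasp is the distance from the TCP to the grasp point, in mm); z points along the fingers, y is the line along which they close (so a half turn about z gives the same grasp; the last joint's range is limited). The gripper opens to 85 mm and grips with 20 to 120 N. Pads are 22 mm wide; open, the fingers measure 114 mm over their backs; the gripper's body (76 mm by 85 mm) begins 54 mm behind the grasp point. The pads swing forward as they close: fully open they stand 13 mm farther back than shut.
Start: joints at [-1.342, 0.332, -0.065, 1.46, 0.022, 1.35, -0.088], TCP at [155.703, 605.316, 231.338] pointing down, gripper open.
Joint ranges: [-2.6, 2.6], [-0.5, 2.12], [-1.47, 1.34], [0.16, 2.42], [-1.27, 4.41], [0.06, 2.06], [-2.6, 2.6]. Speed limits (rad/s): [2.22, 2.22, 2.79, 2.79, 3.14, 3.14, 3.14].

## Interface

Orientations are given as [roll, pitch, yaw] about the fixed x, y, z axes, in that order (R = Rz(yaw) Ry(pitch) Rx(roll)).
In Python, from bench import telemetry, cams, env gives the robot as it stands. The module is installed in compiled form; this text tells all that it offers.
- The arm moves only by the shell command python3 -m handwheel 'ROWS' [FORCE]. ROWS is a JSON object of lists of equal length, an entry for each row: "translation": the shift along the tool's x, y, z normalised to -1 to 1, where 1 is 500 mm, a list of three; "delta_rot": the turn, a rotation vector about the tool's x, y, z normalised to -1 to 1, where 1 is pi rad, a list of three; "jaw": the gripper's target within -1 to 1 (shut at 1, half-way at 0, fully open at -1). In form: {"translation": [[tx, ty, tz], ...], "delta_rot": [[wx, wy, wz], ...], "jaw": [jaw, ...]}. A call has 1 to 10 rows; each row is the pose to reach, as a shift and turn from the pose commanded when the call began, along the tool's axes at that moment, turning the shorter way round; what a row does not reach only later rows make up. A row lasts 1/12 s, in which the tool goes at most 41.7 mm and 7.16 degrees, less where a joint would pass 70% of its speed; a pose out of reach is approached as far as the arm can. A call with a number of a shift or a turn outside -1 to 1 is refused whole. A call with a gripper value outside its range is refused whole. The fingers move at their own pace and stop on an object; FORCE is the grip in N (left out, the last holds). Time passes only in rows, so rows that repeat a pose let the fingers close. It gives the time, the measured TCP pose, the force, the opening and the grip force at its end, in the units of the state.
- telemetry.read_state(): the state, without advancing time (a new reading comes with each control period).
- cams.get_image(name): name is "scene" or "top" or "wrist"; returns a dict with "pixels" (384x512x3 uint8, red, green, blue), "fov_y" (degrees; the focal length in pixels is half the picture's height over the tangent of half this angle, whatever the lens; pixels are square), "cx", "cy" (the principal point, pixels), "R" (3x3) and "t" (3): a world point X has camera coordinates R X + t. Camera axes: x right, y down, z forward; pixel columns grow to the right and rows downward; lengths in mm; the calibration is good to about 2 mm. A picture is of the moment at which its call begins. There is no depth.
- env.job_done(): hands the job in; it is judged then, once.
The state is a dict: "clock": time; "joint_pos": joint angles; "joint_velocities": joint speeds; "effort": joint torques, N m; "ee_pos": TCP position; "tcp_rot": TCP orientation; "force": force on the tool from outside, world axes, zero at the start; "torque": the same for the moment, N m; "opening": finger opening in mm; "grip_force": force on a finger pad.
Only numpy, scipy, OpenCV 4.12 (cv2) and the standard library are available. Lean on these libraries where they do the work, as an engineer would, in place of code of your own. Each camera call takes 0.05 s, during which the arm holds its last target. There are 200 camera calls.

## Task

Set the free-standing square jar fully down into whichever anti-turn block is empty, so that it cannot turn, and there unscrew its tight cap anticlockwise, a fifth of a turn, stopping as soon as it comes free. Then lift the cap straight off and finish still holding it level, about two centimetres above the open mouth and centred over it, with the jar left seated in the block; leave the other jar and the things lying about alone.

Things in the scene. Friction and masses are not known exactly. Their poses are not given: they have to be found in the camera images.
- jar: jar to open: amber, body 62 mm square (56 at its lowest 5 mm) and 60 mm tall, shoulder up to 66 mm, round neck, mouth at 96 mm; 100 mm tall with cap; 0.2 to 0.4 kg. Origin: centre of the underside, x and y parallel to its sides, z up. Turning the cap takes about 0.4 N m: unbraced, the jar just spins; in the pocket it can twist about 5 degrees either way before it is held
- cap: jar's white round ribbed cap, 61 mm wide, 28 mm tall. Origin: centre of lower edge, 72 mm above the jar's underside when on (keep fingertips above the 66 mm shoulder). Lugs lock it: the jar can be lifted by it (1.5 mm play; 2 deg in turning). It doesn't rise on turning; free after 50 to 55 deg anticlockwise from above (turn it 70 to 75 with the plays), then lifts straight off; lower edge clears the mouth after 24 mm
- jar_mouth (a point): centre of the open mouth of the jar's neck (40 mm diameter), 96 mm above the jar's underside, on its axis; z up
- jar_thread (a joint): how far the cap is unscrewed relative to the jar, rad: 0 tight, grows anticlockwise from above; cap free to lift from 0.85 to 0.96 on; over 1.5 is turned too far. It is a stiff white collar on the neck that turns with the cap and stays put when the cap is lifted off
- spare_jar: a second jar of the same make, cap on, standing in one of the blocks; stays there, untouched. Same sizes (100 mm tall), same origin and axes
- block_1: fixed steel anti-turn block, 94 x 94 x 45 mm, on a 120 x 94 x 6 mm foot plate; square pocket in its top, 66 mm wide, mouth bevelled 5 mm, floor 6 mm above the table. Origin: centre of the underside; x, y parallel to the pocket's sides. Two alike blocks stand here; spare_jar stands in one, which one differs each time; the other is empty
- block_2: fixed steel anti-turn block, 94 x 94 x 45 mm, on a 120 x 94 x 6 mm foot plate; square pocket in its top, 66 mm wide, mouth bevelled 5 mm, floor 6 mm above the table. Origin: centre of the underside; x, y parallel to the pocket's sides. Two alike blocks stand here; spare_jar stands in one, which one differs each time; the other is empty
- gauze_pack_2: flat white gauze packet, 102 x 76 x 13 mm, lying on the table; bystander. Origin: centre of its underside
- plaster_roll: small white plaster roll, 45 x 33 x 38 mm; bystander. Origin: centre of its underside
- syringe_20: large clear syringe, 118 x 30 x 20 mm, lying on the table; bystander. Origin: centre of its underside
There are look-alikes about, which are no part of the job. What is shaped like the cap but turquoise is not meant. Leave any red look-alike of the jar alone.

How it is judged (in metres and radians):
On the way, in this order (a step that is already met when the one before it is completed fails the run):
1. the jar, cap still on and tight, stands fully down in the empty block (((z of jar in the frame of block_1 below 0.0085 m and horizontal distance between jar and block_1 below 0.006 m) or (z of jar in the frame of block_2 below 0.0085 m and horizontal distance between jar and block_2 below 0.006 m)) and angle between jar's own z axis and vertical below 0.05 rad and z of cap in the frame of jar below 0.078 m and value of joint jar_thread below 0.3 rad), for 0.2 s.
2. the cap has been unscrewed until free while the jar is braced in the block, before it is lifted (((z of jar in the frame of block_1 below 0.0085 m and horizontal distance between jar and block_1 below 0.006 m) or (z of jar in the frame of block_2 below 0.0085 m and horizontal distance between jar and block_2 below 0.006 m)) and angle between jar's own z axis and vertical below 0.05 rad and z of cap in the frame of jar below 0.078 m and value of joint jar_thread above 0.8 rad), for 0.1 s.
At the end, for the whole second after the job is handed in: Jar upright, fully down (2.5 mm) and centred (6 mm) in the once empty block; cap unscrewed 0.8 to 1.5 rad, held by the fingers off the jar, at rest, level (0.15 rad), lower edge 5 to 45 mm above the mouth, centred within 15 mm; other jar moved under 12 mm, bystanders under 30 mm (((z of jar in the frame of block_1 below 0.0085 m and horizontal distance between jar and block_1 below 0.006 m) or (z of jar in the frame of block_2 below 0.0085 m and horizontal distance between jar and block_2 below 0.006 m)) and angle between jar's own z axis and vertical below 0.05 rad and value of joint jar_thread between 0.8 and 1.5 rad and z of cap in the frame of jar_mouth between 0.005 and 0.045 m and horizontal distance between cap and jar_mouth below 0.015 m and angle between cap's own z axis and vertical below 0.15 rad and contact force between the fingers and cap above 2 N and contact force between cap and jar below 0.05 N and linear speed of cap below 0.02 m/s and contact force between the arm and jar below 0.5 N and distance of spare_jar from where it was at the start of the episode below 0.012 m and distance of each of gauze_pack_2, plaster_roll, syringe_20 from where it was at the start of the episode below 0.03 m); the arm keeps its last pose, push and grip.
It fails at once if the cap is turned on well past the point where it comes free (over 1.5 rad) (value of joint jar_thread above 1.5 rad).
It fails at once if the jar is tipped over (angle between jar's own z axis and vertical above 0.6 rad).
It fails at once if the other jar is disturbed (distance of spare_jar from where it was at the start of the episode above 0.02 m).
It fails at once if a bystander is disturbed (distance of any of gauze_pack_2, plaster_roll, syringe_20 from where it was at the start of the episode above 0.04 m).
It also fails if it takes over 45 s, if anything falls off the work surface, if the arm or the gripper's body presses on something with over 40 N, if the wrist force passes 120 N, or if a joint passes its speed limit or range.

## Working session

There is one attempt and no reset: what is moved stays moved. The work goes in short steps, Python scripts to look and compute and a shell command to move; the robot and the scene stay as the last step left them, time stands still between calls to the robot, and variables do not carry over. Pictures are saved under pics/ and viewed, at most 10 in all, crops included, and the job is handed in when it is done.

```bash
mkdir -p pics && python3 - <<'E'
from bench import telemetry, cams, env
import cv2, numpy as np, pickle
s=telemetry.read_state(); print({k:np.round(v,3).tolist() for k,v in s.items()}, env.tcp_to_grasp)
for n in ["scene","top"]:
    im=cams.get_image(n); pickle.dump(im,open(f'{n}0.pkl','wb'))
    cv2.imwrite(f'pics/{n}0.png',im['pixels'][:,:,::-1]); print(n,im['fov_y'],im['cx'],im['cy'],np.round(im['R'],3).tolist(),np.round(im['t'],1))
E
```

```text
{'clock': 0.0, 'joint_pos': [-1.342, 0.333, -0.065, 1.461, 0.022, 1.35, -0.088], 'joint_velocities': [0.001, 0.0, 0.0, 0.003, -0.001, 0.001, 0.001], 'effort': [-0.001, -62.544, 0.049, -39.16, 0.016, 0.01, -0.0], 'ee_pos': [155.644, 604.926, 230.527], 'tcp_rot': [-3.14, 0.0, 2.89], 'force': [-0.318, -0.261, -0.434], 'torque': [-0.012, -0.001, 0.075], 'grip_force': 0.0, 'opening': 85.48} 18.700000000000003
scene 54.72799656581884 258.3763043840734 187.25433174882747 [[-0.634, -0.773, 0.003], [-0.301, 0.243, -0.922], [0.712, -0.586, -0.387]] [315.5 237.4 796.1]
top 50.43794617021193 250.2893996149516 192.05686223586852 [[0.021, -1.0, -0.015], [-0.985, -0.018, -0.174], [0.174, 0.019, -0.985]] [   3.8  520.7 1262.7]
```

```bash
python3 -c "
import cv2
a=cv2.imread('pics/scene0.png');b=cv2.imread('pics/top0.png')
cv2.imwrite('pics/top0b.png',cv2.resize(b,(800,600),interpolation=cv2.INTER_CUBIC))"
```

```text
(no output)
```

View pics/scene0.png

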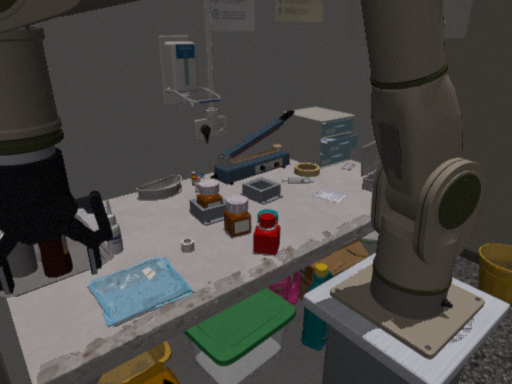

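View pics/top0b.png

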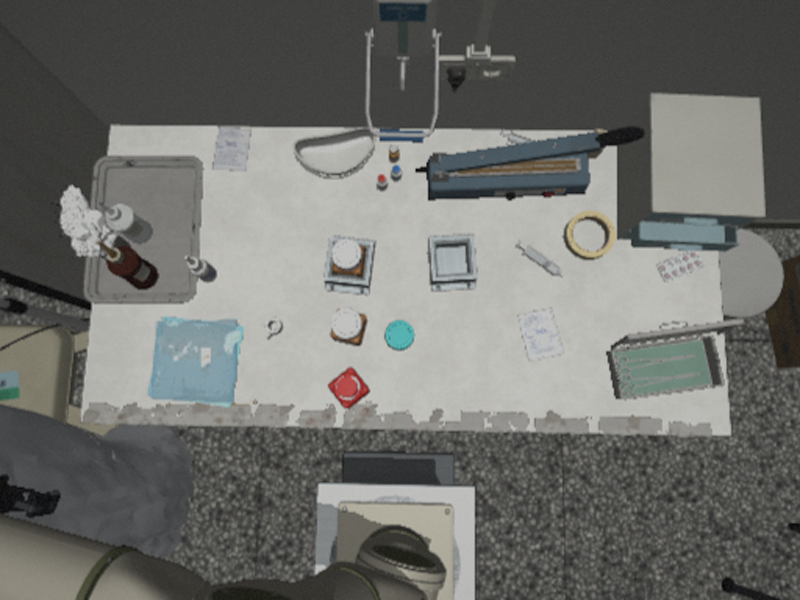

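Scene: the free amber jar is at scene (237,216), the spare amber jar in a block at (209,198), and the empty block at (262,190).
Could be mistaken, in top 800x600 px: amber jar free-standing (349,325), which is **the target**; amber jar in block (349,262), the spare; red jar (348,388), a look-alike; turquoise cap (399,335), a look-alike. The empty block is at (452,262). Next is one close crop to check and measure.

```bash
cat > h.py <<'E'
import numpy as np, pickle, cv2
from scipy.optimize import least_squares
def K(im):
    f=im['pixels'].shape[0]/2/np.tan(np.radians(im['fov_y'])/2); return f,im['cx'],im['cy']
def proj(im,X):
    f,cx,cy=K(im); c=np.atleast_2d(X)@np.array(im['R']).T+np.array(im['t']); return np.c_[cx+f*c[:,0]/c[:,2],cy+f*c[:,1]/c[:,2]]
def back(im,uv,z):
    f,cx,cy=K(im); R=np.array(im['R']); t=np.array(im['t']); o=-R.T@t
    uv=np.atleast_2d(uv).astype(float); d=np.c_[(uv[:,0]-cx)/f,(uv[:,1]-cy)/f,np.ones(len(uv))]@R
    return o+d*((z-o[2])/d[:,2])[:,None]
E
python3 - <<'E'
from h import *
im=pickle.load(open('top0.pkl','rb'))
c=im['pixels'][145:265,200:320,::-1]
cv2.imwrite('pics/crop1.png',cv2.resize(c,None,fx=5,fy=5,interpolation=cv2.INTER_CUBIC))
for n,uv,z in [('jarcap',(349,325),100),('emptyblk',(452,258),45),('spare',(349,252),106),('turq',(399,335),28),('red',(348,388),100)]:
    print(n,back(im,np.array(uv)*.64,z).round(1))
E
```

```text
jarcap [[460.   94.3 100. ]]
emptyblk [[ 611.7 -110.5   45. ]]
spare [[605.4  98.6 106. ]]
turq [[450.9  -3.4  28. ]]
red [[337.9  92.3 100. ]]
```

View pics/crop1.png

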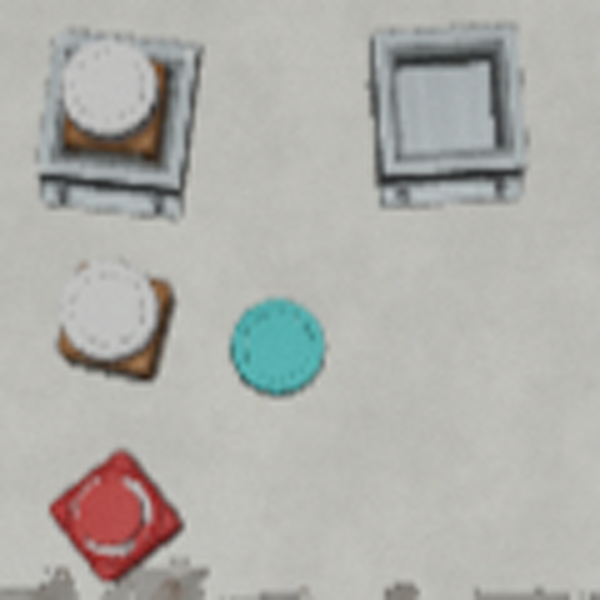

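Crop: the free amber jar, yawed about -17°, has its white cap at crop (110,312). The spare jar stands in the left block at (110,90), and the empty pocket is at (447,105). The turquoise cap and the red jar are separate. The choice is confirmed, so I hover over the jar with the fingers along world y (yaw 0, to keep joint-7 margin).

```bash
python3 -m handwheel '{"translation":[[-0.84,-0.84,-0.14],[-0.84,-0.84,-0.14],[-0.84,-0.84,-0.14],[-0.84,-0.84,-0.14],[-0.84,-0.84,-0.14],[-0.84,-0.84,-0.14],[-0.84,-0.84,-0.14],[-0.84,-0.84,-0.14],[-0.84,-0.84,-0.14],[-0.84,-0.84,-0.14]],"delta_rot":[[0,0,0.92],[0,0,0.92],[0,0,0.92],[0,0,0.92],[0,0,0.92],[0,0,0.92],[0,0,0.92],[0,0,0.92],[0,0,0.92],[0,0,0.92]],"jaw":[-1,-1,-1,-1,-1,-1,-1,-1,-1,-1]}' 60
cat > to.py <<'E'
# tool-axis move needed: python3 to.py x y z yaw_deg
import sys, numpy as np
from scipy.spatial.transform import Rotation as Ro
from bench import telemetry
s=telemetry.read_state(); R=Ro.from_euler('xyz',s['tcp_rot'])
x,y,z,a=map(float,sys.argv[1:5]); T=Ro.from_euler('xyz',[180,0,a],degrees=True)
print('tr',(R.inv().apply(np.array([x,y,z])-s['ee_pos'])/500).round(4),'rot',((R.inv()*T).as_rotvec()/np.pi).round(4))
print('t',s['clock'],'pos',np.round(s['ee_pos'],1),'rpy',np.degrees(s['tcp_rot']).round(2),'F',np.round(s['force'],1),'T',np.round(s['torque'],2),'open',s['opening'],'grip',s['grip_force'],'q',np.round(s['joint_pos'],2))
E
python3 to.py 460 94 300 0
```

```text
clock: 0.93
ee_pos: [366.6, 247.0, 280.2]
tcp_rot: [-3.141, -0.0, 1.634]
force: [1.5, 0.5, 1.1]
opening: 85.2
grip_force: 0.0
tr [-0.3171  0.1671 -0.0397] rot [-1.0e-04 -0.0e+00  5.2e-01]
t 0.9333 pos [366.6 247.  280.2] rpy [-1.7999e+02 -2.0000e-02  9.3600e+01] F [1.5 0.5 1.1] T [ 0.04 -0.09  0.03] open 85.24600888955068 grip 0.0 q [-0.99 -0.12  0.27  1.85  0.03  1.41 -0.66]
```

```bash
python3 -m handwheel '{"translation":[[-0.317,0.167,-0.04],[-0.317,0.167,-0.04],[-0.317,0.167,-0.04],[-0.317,0.167,-0.04],[-0.317,0.167,-0.04],[-0.317,0.167,-0.04],[-0.317,0.167,-0.04],[-0.317,0.167,-0.04],[-0.317,0.167,-0.04],[-0.317,0.167,-0.04]],"delta_rot":[[0,0,0.52],[0,0,0.52],[0,0,0.52],[0,0,0.52],[0,0,0.52],[0,0,0.52],[0,0,0.52],[0,0,0.52],[0,0,0.52],[0,0,0.52]],"jaw":[-1,-1,-1,-1,-1,-1,-1,-1,-1,-1]}'
python3 to.py 460 94 300 0 | head -1
```

```text
clock: 1.77
ee_pos: [460.3, 96.5, 299.8]
tcp_rot: [-3.142, 0.0, 0.383]
force: [0.6, -0.5, -0.1]
opening: 85.7
grip_force: 0.0
tr [-0.0024  0.0045 -0.0004] rot [0.     0.0002 0.1221]
```

```bash
python3 -m handwheel '{"translation":[[0,0,0],[0,0,0],[0,0,0],[0,0,0],[0,0,0]],"delta_rot":[[0,0,0.12],[0,0,0.12],[0,0,0.12],[0,0,0.12],[0,0,0.12]],"jaw":[-1,-1,-1,-1,-1]}'
python3 to.py 460 94 300 0; python3 - <<'E'
from h import *
from bench import cams
im=cams.get_image('wrist'); pickle.dump(im,open('w1.pkl','wb'))
R=np.array(im['R']);print((-R.T@im['t']).round(1),R.round(2).tolist(),im['fov_y'])
print(proj(im,[[460,94,100],[612,-110,45],[605,98,106]]).round(0))
cv2.imwrite('pics/w1.png',cv2.resize(im['pixels'][:,:,::-1],(800,600),interpolation=cv2.INTER_CUBIC))
E
```

```text
clock: 2.18
ee_pos: [460.3, 96.6, 299.9]
tcp_rot: [3.141, 0.0, 0.017]
force: [0.0, -0.5, 0.2]
opening: 85.2
grip_force: 0.0
tr [-0.0006  0.0051 -0.0003] rot [0.     0.0001 0.0053]
t 2.1833 pos [460.3  96.6 299.9] rpy [1.7999e+02 2.0000e-02 9.5000e-01] F [ 0.  -0.5  0.2] T [-0.05  0.02  0.01] open 85.17468273022804 grip 0.0 q [-0.76 -0.07  0.43  1.76  0.03  1.44 -1.88]
[533.6  97.1 442.8] [[0.02, -1.0, -0.0], [-0.96, -0.02, 0.29], [-0.29, -0.0, -0.96]] 63.935724449481285
[[261. 169.]
 [438.  35.]
 [259.  25.]]
```

View pics/w1.png

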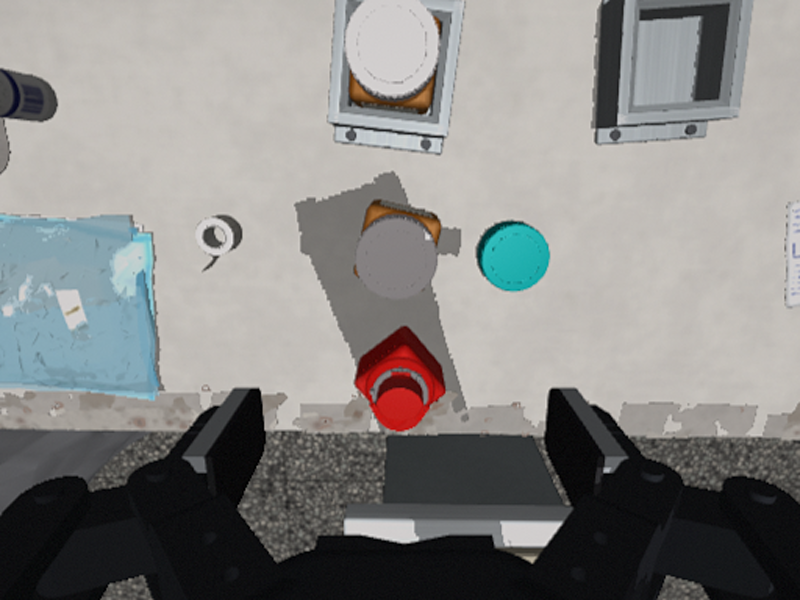

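Wrist view (800 px): the target cap is at (397,257), with the turquoise cap at (513,256), the red jar at (400,380), and the empty block at (675,60), cut by the frame top. I'll fit the jar pose by silhouette in both cameras and move to look straight down on the empty block.

```bash
python3 to.py 540 -105 300 17 | head -1; cat > fitjar.py <<'E'
from h import *
from scipy.optimize import minimize
def hull(im,P,S=4):
    uv=proj(im,P); h=cv2.convexHull(((uv+.5)*S).astype(np.float32)).astype(np.int32)
    m=np.zeros((384*S,512*S),np.uint8); cv2.fillConvexPoly(m,h,1); return m
a=np.linspace(0,2*np.pi,60)
def model(im,p,zb=0):
    x,y,yaw=p; c,s=np.cos(yaw),np.sin(yaw)
    sq=lambda h,z:[[x+c*u-s*v,y+s*u+c*v,z+zb] for u in(-h,h) for v in(-h,h)]
    body=hull(im,np.array(sq(28,0)+sq(31,5)+sq(31,60)))
    cap=hull(im,np.array([[x+30.5*np.cos(t),y+30.5*np.sin(t),z+zb] for t in a for z in(72,100)]))
    return body&(1-cap)
def amber(im,p0):
    hsv=cv2.cvtColor(im['pixels'],cv2.COLOR_RGB2HSV); m=((hsv[...,0]>5)&(hsv[...,0]<20)&(hsv[...,1]>110)).astype(np.uint8)
    r=np.zeros_like(m); u,v=proj(im,[[p0[0],p0[1],50]])[0].astype(int); r[v-30:v+31,u-30:u+31]=1
    return cv2.resize(m*r,None,fx=4,fy=4,interpolation=cv2.INTER_NEAREST)
E
python3 - <<'E'
from fitjar import *
ims={n:pickle.load(open(f,'rb')) for n,f in [('top','top0.pkl'),('w','w1.pkl')]}
for n,im in ims.items():
    u=np.array((110,312))/5+[200,145]-.4 if n=='top' else np.array((397,257.5))*.64
    print(n,'cap centre',back(im,u,100).round(1))
def cost(p,sel):
    c=0
    for n in sel:
        o=amber(ims[n],(460,95)); m=model(ims[n],p); c+=1-(o&m).sum()/max(1,(o|m).sum())
    return c
for sel in [('top',),('w',),('top','w')]:
    r=min((minimize(cost,[459,96,np.radians(d)],args=(sel,),method='Nelder-Mead',options=dict(initial_simplex=np.array([[459,96,np.radians(d)],[466,96,np.radians(d)],[459,101,np.radians(d)],[459,96,np.radians(d-10)]]),xatol=.05,fatol=1e-4)) for d in(-10,-20,)),key=lambda r:r.fun)
    print(sel,r.x[:2].round(1),np.degrees(r.x[2]).round(1),round(r.fun,3))
E
```

```text
tr [ 1.524e-01  4.059e-01 -2.000e-04] rot [-0.      0.0001 -0.0889]
top cap centre [[463.   99.8 100. ]]
w cap centre [[465.1 101.4 100. ]]
('top',) [466.1 102.4] -17.4 0.604
('w',) [461.8 102.3] -10.8 0.417
('top', 'w') [463.2 103.3] -14.2 1.074
```

```bash
python3 -m handwheel '{"translation":[[0.12,0.4,0],[0.12,0.4,0],[0.12,0.4,0],[0.12,0.4,0],[0.12,0.4,0],[0.12,0.4,0],[0.12,0.4,0],[0.12,0.4,0]],"delta_rot":[[0,0,-0.005],[0,0,-0.005],[0,0,-0.005],[0,0,-0.005],[0,0,-0.005],[0,0,-0.005],[0,0,-0.005],[0,0,-0.005]],"jaw":[-1,-1,-1,-1,-1,-1,-1,-1]}'
python3 - <<'E'
from h import *
from bench import cams
im=cams.get_image('wrist'); pickle.dump(im,open('w2.pkl','wb'))
u=proj(im,[[612,-110,45],[464,101,60]]).round(0).astype(int); print(u)
c=im['pixels'][:,:,::-1]; 
def crop(c,u,r,f): 
    c=cv2.copyMakeBorder(c,r,r,r,r,cv2.BORDER_CONSTANT); return cv2.resize(c[u[1]:u[1]+2*r,u[0]:u[0]+2*r],(f,f),interpolation=cv2.INTER_CUBIC)
cv2.imwrite('pics/w2.png',np.hstack([crop(c,u[0],50,400),crop(c,u[1],50,400)]))
E
```

```text
clock: 2.9
ee_pos: [522.9, -102.0, 299.8]
tcp_rot: [-3.141, 0.001, 0.031]
force: [0.5, 0.3, -0.6]
opening: 85.5
grip_force: 0.0
[[267  88]
 [102 202]]
```

View pics/w2.png

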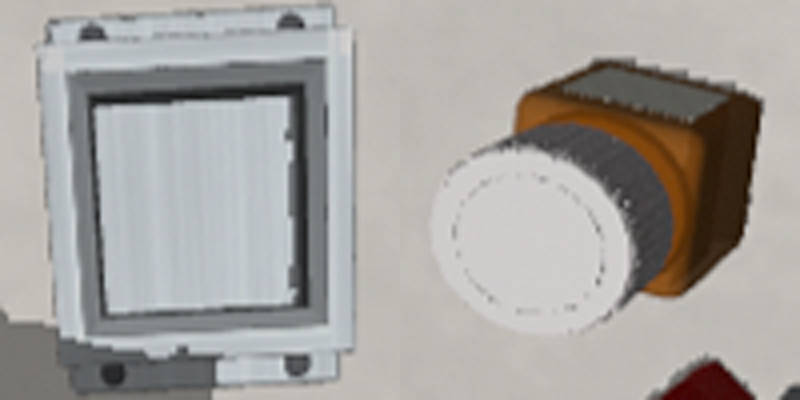

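Left crop: the empty pocket, with its bevel rim corners near (67,73), (325,60), (328,322), (85,335). Right crop: the jar's shoulder edges run (525,93)-(692,130)-(683,290), and the cap top is centred near (533,240).

```bash
python3 to.py 464 100 300 0 && python3 - <<'E'
from fitjar import *
im=pickle.load(open('w2.pkl','rb'))
B=lambda p:np.array(p)/4+[267-50,88-50]-.4
J=lambda p:(np.array(p)-[400,0])/4+[102-50,202-50]-.4
def edge(f,a,b,z):
    P=back(im,[f(a),f(b)],z); d=P[1]-P[0]; an=np.degrees(np.arctan2(d[1],d[0])); print(z,P[:,:2].round(1).tolist(),'len',np.hypot(*d[:2]).round(1),'mod90',round((an+45)%90-45,1))
print('jar');edge(J,(545,102),(680,132),60);edge(J,(700,150),(688,280),60);edge(J,(635,62),(750,96),5);edge(J,(758,110),(745,235),5)
print('capc',back(im,J((533,240)),100).round(1))
print('block')
q=[((67,73),(325,60),(328,322),(85,335),45,38),((38,40),(353,28),(355,353),(60,347),45,47),((92,100),(293,95),(300,303),(105,313),6,33)]
for a,b,c,d,z,h in q[:3]:
    for e in((a,b),(d,c),(a,d),(b,c)): edge(B,*e,z)
    print('centre',back(im,[B(k) for k in(a,b,c,d)],z).mean(0).round(1))
# bystanders fit with silhouette on jar in w2
ims={'w2':im,'top':pickle.load(open('top0.pkl','rb')),'w1':pickle.load(open('w1.pkl','rb'))}
E
```

```text
tr [-1.049e-01 -4.061e-01 -1.000e-04] rot [-0.0002  0.0002  0.0102]
t 2.95 pos [ 522.9 -101.3  299.8] rpy [-1.7997e+02  3.0000e-02  1.8300e+00] F [ 0.1 -0.1  0.5] T [-0.   -0.01 -0.04] open 85.47224762484382 grip 0.0 q [-0.53  0.09  0.69  1.63 -0.06  1.44 -1.37]
jar
60 [[496.9, 115.2], [488.3, 73.0]] len 43.0 mod90 -11.5
60 [[482.5, 67.1], [437.1, 75.3]] len 46.1 mod90 -10.2
5 [[498.6, 111.7], [487.3, 71.1]] len 42.1 mod90 -15.6
5 [[482.1, 68.6], [433.2, 77.3]] len 49.6 mod90 -10.2
capc [[465.  101.6 100. ]]
block
45 [[647.1, -68.4], [653.1, -144.7]] len 76.6 mod90 4.5
45 [[571.5, -74.6], [577.9, -150.8]] len 76.5 mod90 4.8
45 [[647.1, -68.4], [571.5, -74.6]] len 75.9 mod90 4.7
45 [[653.1, -144.7], [577.9, -150.8]] len 75.5 mod90 4.7
centre [ 612.4 -109.6   45. ]
45 [[655.8, -59.8], [662.0, -152.4]] len 92.8 mod90 3.8
45 [[567.5, -66.8], [568.6, -160.0]] len 93.2 mod90 0.7
45 [[655.8, -59.8], [567.5, -66.8]] len 88.6 mod90 4.6
45 [[662.0, -152.4], [568.6, -160.0]] len 93.6 mod90 4.7
centre [ 613.5 -109.7   45. ]
6 [[644.2, -73.5], [647.9, -139.3]] len 65.9 mod90 3.1
6 [[576.6, -78.9], [582.1, -145.7]] len 67.1 mod90 4.7
6 [[644.2, -73.5], [576.6, -78.9]] len 67.8 mod90 4.6
6 [[647.9, -139.3], [582.1, -145.7]] len 66.1 mod90 5.6
centre [ 612.7 -109.4    6. ]
```

Block at (612.5, -109.5) with yaw +4.7°. Jar at about (464.5, 101) with yaw about -11°. Moving above the cap.

```bash
python3 -m handwheel '{"translation":[[-0.104,-0.408,0],[-0.104,-0.408,0],[-0.104,-0.408,0],[-0.104,-0.408,0],[-0.104,-0.408,0],[-0.104,-0.408,0.1],[-0.104,-0.408,0.33],[-0.104,-0.408,0.33],[-0.104,-0.408,0.33],[-0.104,-0.408,0.33]],"delta_rot":[[0,0,0],[0,0,0],[0,0,0],[0,0,0],[0,0,0],[0,0,0],[0,0,0],[0,0,0],[0,0,0],[0,0,0]],"jaw":[-1,-1,-1,-1,-1,-1,-1,-1,-1,-1]}'
python3 to.py 464.5 101 71 1.8; python3 - <<'E'
from h import *
from bench import cams
im=cams.get_image('wrist'); pickle.dump(im,open('w3.pkl','wb'))
print(proj(im,[[464.5,101,100]]))
cv2.imwrite('pics/w3.png',im['pixels'][:,:,::-1])
E
```

```text
clock: 3.78
ee_pos: [460.2, 100.2, 128.9]
tcp_rot: [3.138, 0.01, 0.033]
force: [-0.5, -0.1, -1.2]
opening: 85.3
grip_force: 0.0
tr [ 0.0097 -0.0018  0.1156] rot [0.0012 0.003  0.0005]
t 3.7833 pos [460.2 100.2 128.9] rpy [179.79   0.55   1.89] F [-0.5 -0.1 -1.2] T [-0.05  0.09  0.06] open 85.32570838295557 grip 0.0 q [-0.76  0.08  0.47  2.   -0.04  1.08 -1.81]
[[256.33859465 221.48769801]]
```

View pics/w3.png

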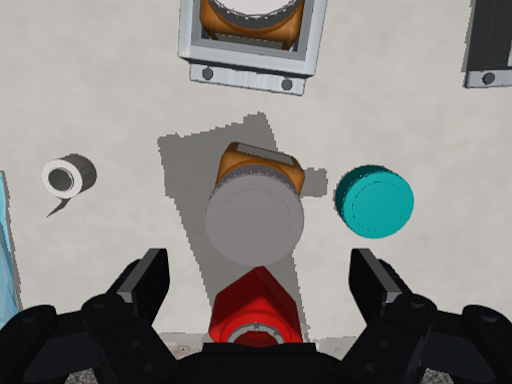

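```bash
python3 -m handwheel '{"translation":[[0.011,-0.003,0.05],[0.011,-0.003,0.09],[0.011,-0.003,0.114],[0.011,-0.003,0.114],[0.011,-0.003,0.114]],"delta_rot":[[0,0,0],[0,0,0],[0,0,0],[0,0,0],[0,0,0]],"jaw":[-1,-1,-1,-1,-1]}'
python3 to.py 465.2 102 71 1.8
python3 - <<'E'
from h import *
im=pickle.load(open('w3.pkl','rb'))
for a,b,z in [((237,143),(300,163),5),((226,160),(298,176),60)]:
    P=back(im,[a,b],z); d=P[1]-P[0]; print(P[:,:2].round(1).tolist(),(np.degrees(np.arctan2(d[1],d[0]))+45)%90-45)
print(back(im,(254.5,220),100))
E
```

```text
clock: 4.25
ee_pos: [471.7, 102.6, 80.3]
tcp_rot: [-3.141, -0.002, 0.03]
force: [-0.2, -0.1, 0.2]
opening: 85.4
grip_force: 0.0
tr [-0.013   0.0007  0.0185] rot [-0.0003 -0.0006 -0.0005]
t 4.25 pos [471.7 102.6  80.3] rpy [-1.7994e+02 -1.1000e-01  1.7100e+00] F [-0.2 -0.1  0.2] T [-0.04 -0.04 -0.03] open 85.35725978758755 grip 0.0 q [-0.74  0.17  0.47  2.02 -0.1   0.96 -1.76]
[[497.7, 119.1], [482.0, 63.6]] -15.735898496289607
[[493.3, 123.2], [483.6, 72.4]] -10.863448035165405
[[465.42233942 102.12939506 100.        ]]
```

```bash
python3 -m handwheel '{"translation":[[-0.013,0.001,0.008],[-0.013,0.001,0.018],[-0.013,0.001,0.018],[-0.013,0.001,0.018]],"delta_rot":[[0,0,0],[0,0,0],[0,0,0],[0,0,0]],"jaw":[-1,-1,-1,-1]}'
python3 to.py 465.2 102 71 1.8
```

```text
clock: 4.58
ee_pos: [464.2, 101.1, 69.4]
tcp_rot: [-3.141, -0.0, 0.029]
force: [0.7, -0.3, 0.8]
opening: 85.6
grip_force: 0.0
tr [ 0.0021 -0.0018 -0.0031] rot [-0.0002 -0.0001 -0.0008]
t 4.5833 pos [464.2 101.1  69.4] rpy [-1.7997e+02 -2.0000e-02  1.6500e+00] F [ 0.7 -0.3  0.8] T [ 0.03 -0.01 -0.04] open 85.56801457649534 grip 0.0 q [-0.74  0.17  0.47  2.05 -0.1   0.94 -1.76]
```

```bash
python3 -m handwheel '{"translation":[[0.002,-0.002,-0.003],[0.002,-0.002,-0.003],[0.002,-0.002,-0.003],[0.002,-0.002,-0.003],[0.002,-0.002,-0.003],[0.002,-0.002,-0.003],[0.002,-0.002,-0.003],[0.002,-0.002,-0.003]],"delta_rot":[[0,0,0],[0,0,0],[0,0,0],[0,0,0],[0,0,0],[0,0,0],[0,0,0],[0,0,0]],"jaw":[-1,1,1,1,1,1,1,1]}' 70
python3 to.py 465.2 102 71 1.8
```

```text
clock: 5.25
ee_pos: [465.6, 102.2, 71.3]
tcp_rot: [-3.141, -0.001, 0.029]
force: [-2.9, 0.4, 9.2]
opening: 58.6
grip_force: 73.8
tr [-0.0008  0.0005  0.0006] rot [-0.0003 -0.0002 -0.0009]
t 5.25 pos [465.6 102.2  71.3] rpy [-1.7995e+02 -4.0000e-02  1.6400e+00] F [-2.9  0.4  9.2] T [0.16 0.53 0.1 ] open 58.6088992784978 grip 73.82104248215057 q [-0.74  0.17  0.47  2.04 -0.1   0.94 -1.77]
```

Cap held (58.6 mm, 74 N). Lifting 90 mm, then carrying over to the block with a 16.7° turn.

```bash
python3 -m handwheel '{"translation":[[0,0,-0.03],[0,0,-0.09],[0,0,-0.16],[0,0,-0.18],[0.06,0.09,-0.18],[0.11,0.17,-0.18],[0.16,0.25,-0.18],[0.21,0.32,-0.18],[0.25,0.38,-0.18],[0.27,0.41,-0.18]],"delta_rot":[[0,0,0],[0,0,0],[0,0,0],[0,0,0],[0,0,-0.02],[0,0,-0.04],[0,0,-0.06],[0,0,-0.08],[0,0,-0.093],[0,0,-0.093]],"jaw":[1,1,1,1,1,1,1,1,1,1]}'
python3 -m handwheel '{"translation":[[0.012,0.021,0],[0.012,0.021,0],[0.012,0.021,0]],"delta_rot":[[0,0,0],[0,0,0],[0,0,0]],"jaw":[1,1,1]}'
python3 to.py 612.9 -109.5 161 18.3
python3 - <<'E'
from h import *
from bench import cams
for n in('wrist','top','scene'):
    im=cams.get_image(n); pickle.dump(im,open(n+'4.pkl','wb'))
u={n:pickle.load(open(n+'4.pkl','rb')) for n in('wrist','top','scene')}
def crop(im,X,r,f):
    c=cv2.copyMakeBorder(im['pixels'][:,:,::-1],r,r,r,r,cv2.BORDER_CONSTANT); p=proj(im,[X])[0].round().astype(int); print(p); return cv2.resize(c[p[1]:p[1]+2*r,p[0]:p[0]+2*r],(f,f),interpolation=cv2.INTER_CUBIC)
cv2.imwrite('pics/c4.png',np.hstack([crop(u['wrist'],[612,-110,100],100,400),crop(u['scene'],[612,-110,100],45,400)]))
E
```

```text
clock: 6.08
ee_pos: [606.6, -101.4, 159.6]
tcp_rot: [3.141, 0.001, 0.323]
force: [-0.6, 0.8, -2.1]
opening: 58.4
grip_force: 78.3
clock: 6.33
ee_pos: [614.5, -107.9, 159.2]
tcp_rot: [-3.141, 0.002, 0.319]
force: [0.1, 0.1, -2.8]
opening: 58.5
grip_force: 78.3
tr [-0.004   0.002  -0.0035] rot [-0.0001  0.0007 -0.    ]
t 6.3333 pos [ 614.5 -107.9  159.2] rpy [-1.7999e+02  1.2000e-01  1.8290e+01] F [ 0.1  0.1 -2.8] T [ 0.09  0.   -0.02] open 58.5286870158611 grip 78.31111438648804 q [-0.37  0.42  0.61  1.58 -0.25  1.22 -0.96]
[260 215]
[262 168]
```

View pics/c4.png

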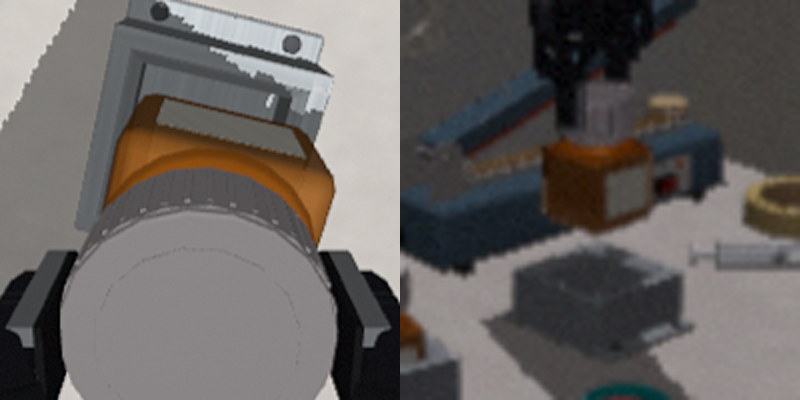

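Wrist crop: the jar's label face, with its far edge at (160,97)-(300,140) and shoulder at (130,130)-(320,170), looks nearly parallel to the block's rear edge (125,22)-(333,73). The scene crop shows the jar hanging level above the empty block.

```bash
python3 - <<'E'
from h import *
im=pickle.load(open('wrist4.pkl','rb'))
o=[160,115]
for n,a,b,z in [('block rear',(125,22),(333,73),45),('base',(160,95),(318,148),92),('label lo',(168,103),(303,139),100),('label up',(158,127),(307,161),135),('right shoulder',(334,195),(320,245),147)]:
    P=back(im,np.array([a,b])/2+o,z); d=P[1]-P[0]; print(n,P[:,:2].round(1).tolist(),((np.degrees(np.arctan2(d[1],d[0]))+45)%90-45).round(1))
# refine with cv2 line detector
g=cv2.cvtColor(im['pixels'][115:240,200:340],cv2.COLOR_RGB2GRAY); L=cv2.createLineSegmentDetector().detect(g)[0][:,0]
for l in L:
    if np.hypot(l[2]-l[0],l[3]-l[1])>25: print((2*(l+[40,0,40,0])).round(0), np.degrees(np.arctan2(l[3]-l[1],l[2]-l[0])).round(1))
E
```

```text
block rear [[656.4, -63.2], [663.8, -151.7]] 4.7
base [[641.6, -85.7], [641.1, -144.6]] -0.5
label lo [[641.5, -89.0], [644.1, -136.3]] 3.1
label up [[641.5, -87.8], [645.3, -130.9]] 5.1
right shoulder [[641.5, -138.0], [626.7, -139.8]] 7.1
[306. 133. 337. 186.] 59.8
[330.  76. 211.  46.] -165.7
[335. 188. 317. 247.] 107.8
[271.  93. 148.  63.] -166.4
[191.   1. 321.  33.] 14.0
[319.  38. 171.   1.] -166.1
[159.  92. 269. 118.] 13.4
[289. 128. 166.  99.] -166.7
[159. 123. 302. 157.] 13.4
[206.  45. 119.  23.] -166.4
[ 99. 209. 120. 101.] -79.2
[ 80. 189. 113.  24.] -78.7
[131.  48. 212.  67.] 13.8
[307. 170. 256. 155.] -162.8
[121. 136. 109. 194.] 102.4
[219. 146. 141. 131.] -169.3
[119.  99. 130.  49.] -78.1
```

Jar and block yaw agree within about 1°. I'll centre it and descend in stages, watching the force.

```bash
python3 -m handwheel '{"translation":[[-0.004,0.002,0],[-0.004,0.002,0.03],[-0.004,0.002,0.06],[-0.004,0.002,0.07],[-0.004,0.002,0.07],[-0.004,0.002,0.07]],"delta_rot":[[0,0,0],[0,0,0],[0,0,0],[0,0,0],[0,0,0],[0,0,0]],"jaw":[1,1,1,1,1,1]}'
python3 to.py 612.7 -109.6 100 18.3
```

```text
clock: 6.98
ee_pos: [613.3, -108.5, 126.0]
tcp_rot: [-3.141, -0.0, 0.321]
force: [-0.4, 0.4, -3.4]
opening: 58.5
grip_force: 78.3
tr [-0.0019  0.0018  0.052 ] rot [-0.0001 -0.0001  0.0006]
t 6.9833 pos [ 613.3 -108.5  126. ] rpy [-1.7999e+02 -1.0000e-02  1.8400e+01] F [-0.4  0.4 -3.4] T [-0.06 -0.06 -0.02] open 58.507818971620104 grip 78.294889412864 q [-0.36  0.45  0.59  1.62 -0.27  1.15 -0.95]
```

```bash
python3 -m handwheel '{"translation":[[-0.001,0.002,0.012],[-0.001,0.002,0.024],[-0.001,0.002,0.036],[-0.001,0.002,0.048],[-0.001,0.002,0.056],[-0.001,0.002,0.056]],"delta_rot":[[0,0,0],[0,0,0],[0,0,0],[0,0,0],[0,0,0],[0,0,0]],"jaw":[1,1,1,1,1,1]}'
python3 to.py 612.7 -109.6 77.3 18.3
```

```text
clock: 7.48
ee_pos: [612.8, -109.7, 96.6]
tcp_rot: [-3.141, 0.001, 0.321]
force: [-0.5, -0.5, -3.2]
opening: 58.4
grip_force: 78.4
tr [ 0.     -0.0003  0.0386] rot [-0.0002  0.0003  0.0005]
t 7.4833 pos [ 612.8 -109.7   96.6] rpy [-1.7997e+02  6.0000e-02  1.8390e+01] F [-0.5 -0.5 -3.2] T [-0.    0.01 -0.01] open 58.431775966260396 grip 78.4193807300835 q [-0.34  0.48  0.58  1.65 -0.29  1.1  -0.93]
```

```bash
python3 -m handwheel '{"translation":[[0,0,0.01],[0,0,0.02],[0,0,0.03],[0,0,0.037],[0,0,0.038],[0,0,0.038]],"delta_rot":[[0,0,0],[0,0,0],[0,0,0],[0,0,0],[0,0,0],[0,0,0]],"jaw":[1,1,1,1,1,1]}'
python3 to.py 612.7 -109.6 77.3 18.3
```

```text
clock: 7.98
ee_pos: [613.2, -110.1, 78.4]
tcp_rot: [3.142, 0.0, 0.32]
force: [1.2, -0.0, -2.6]
opening: 58.6
grip_force: 78.7
tr [-0.0006 -0.0012  0.0022] rot [0.     0.     0.0003]
t 7.9833 pos [ 613.2 -110.1   78.4] rpy [1.800e+02 1.000e-02 1.836e+01] F [ 1.2 -0.  -2.6] T [ 0.08 -0.02 -0.06] open 58.58061636944498 grip 78.6954717746994 q [-0.34  0.5   0.57  1.66 -0.3   1.07 -0.92]
```

```bash
python3 -m handwheel '{"translation":[[0,0,0.002],[0,0,0.004],[0,0,0.005],[0,0,0.005],[0,0,0.005]],"delta_rot":[[0,0,0],[0,0,0],[0,0,0],[0,0,0],[0,0,0]],"jaw":[1,1,1,1,1]}'
python3 to.py 612.7 -109.6 77.3 18.3
```

```text
clock: 8.4
ee_pos: [613.8, -110.0, 77.4]
tcp_rot: [3.142, -0.002, 0.321]
force: [-3.0, 1.3, 8.0]
opening: 58.8
grip_force: 79.7
tr [-0.0018 -0.0014  0.0003] rot [ 0.     -0.0005  0.0004]
t 8.4 pos [ 613.8 -110.    77.4] rpy [ 1.800e+02 -1.000e-01  1.837e+01] F [-3.   1.3  8. ] T [0.31 0.7  0.12] open 58.759543139935786 grip 79.72488981375136 q [-0.34  0.5   0.57  1.66 -0.3   1.06 -0.92]
```

Seated (Fz +8 N at the expected height). Starting to unscrew anticlockwise; the first 45°, watching torque.

```bash
python3 -m handwheel '{"translation":[[0,0,0],[0,0,0],[0,0,0],[0,0,0],[0,0,0],[0,0,0],[0,0,0],[0,0,0],[0,0,0],[0,0,0]],"delta_rot":[[0,0,-0.03],[0,0,-0.06],[0,0,-0.09],[0,0,-0.12],[0,0,-0.15],[0,0,-0.18],[0,0,-0.21],[0,0,-0.24],[0,0,-0.25],[0,0,-0.25]],"jaw":[1,1,1,1,1,1,1,1,1,1]}'
python3 to.py 612.7 -109.6 77.3 90.3
```

```text
clock: 9.23
ee_pos: [613.1, -109.5, 77.3]
tcp_rot: [-3.141, -0.002, 1.108]
force: [-5.9, 2.9, 10.5]
opening: 58.8
grip_force: 79.9
tr [-0.0006 -0.0006  0.0001] rot [-1.00e-04 -5.00e-04 -1.49e-01]
t 9.2333 pos [ 613.1 -109.5   77.3] rpy [-1.7997e+02 -9.0000e-02  6.3480e+01] F [-5.9  2.9 10.5] T [ 0.65  1.55 -0.27] open 58.760255589888175 grip 79.93130496117374 q [-0.22  0.47  0.41  1.66 -0.21  1.06 -0.2 ]
```

```bash
python3 -m handwheel '{"translation":[[0,0,0],[0,0,0],[0,0,0],[0,0,0]],"delta_rot":[[0,0,-0.03],[0,0,-0.06],[0,0,-0.09],[0,0,-0.09]],"jaw":[1,1,1,1]}' | tail -4
python3 to.py 612.7 -109.6 77.3 90.3 | tail -1
python3 -m handwheel '{"translation":[[0,0,0],[0,0,0],[0,0,0],[0,0,0]],"delta_rot":[[0,0,-0.03],[0,0,-0.06],[0,0,-0.06],[0,0,-0.06]],"jaw":[1,1,1,1]}' | tail -4
python3 to.py 612.7 -109.6 77.3 90.3 | tail -1
```

```text
tcp_rot: [-3.141, -0.001, 1.394]
force: [-7.1, 2.4, 11.6]
opening: 58.6
grip_force: 80.1
t 9.5667 pos [ 612.8 -109.6   77.4] rpy [-1.7996e+02 -8.0000e-02  7.9890e+01] F [-7.1  2.4 11.6] T [ 0.6   1.82 -0.15] open 58.60267176260113 grip 80.06856687294203 q [-0.17  0.47  0.36  1.65 -0.18  1.05  0.06]
tcp_rot: [-3.141, -0.001, 1.577]
force: [-7.4, 3.1, 11.1]
opening: 58.7
grip_force: 80.1
t 9.9 pos [ 612.8 -109.8   77.4] rpy [-1.7997e+02 -7.0000e-02  9.0380e+01] F [-7.4  3.1 11.1] T [ 0.51  1.91 -0.19] open 58.714844659372325 grip 80.07909507112345 q [-0.15  0.46  0.32  1.65 -0.16  1.05  0.23]
```

```bash
python3 -m handwheel '{"translation":[[0,0,-0.002],[0,0,-0.004],[0,0,-0.008],[0,0,-0.01],[0,0,-0.01]],"delta_rot":[[0,0,0],[0,0,0],[0,0,0],[0,0,0],[0,0,0]],"jaw":[1,1,1,1,1]}'
python3 to.py 612.7 -109.6 121 90.3
```

```text
clock: 10.32
ee_pos: [613.7, -110.2, 81.6]
tcp_rot: [3.14, 0.0, 1.577]
force: [0.3, 0.2, 0.1]
opening: 58.7
grip_force: 78.7
tr [ 0.0011 -0.0019 -0.0789] rot [0.0004 0.0001 0.0004]
t 10.3167 pos [ 613.7 -110.2   81.6] rpy [1.7993e+02 2.0000e-02 9.0380e+01] F [0.3 0.2 0.1] T [0.02 0.05 0.03] open 58.68369514978721 grip 78.74206487857009 q [-0.15  0.46  0.32  1.65 -0.16  1.06  0.23]
```

Raised 4 mm with Fz about 0 (it was -3 N when the jar hung), so the cap is free. Lifting 40 mm more, straight up.

```bash
python3 -m handwheel '{"translation":[[0,0,-0.02],[0,0,-0.04],[0,0,-0.06],[0,0,-0.075],[0,0,-0.08],[0,0,-0.08],[0,0,-0.08],[0,0,-0.08]],"delta_rot":[[0,0,0],[0,0,0],[0,0,0],[0,0,0],[0,0,0],[0,0,0],[0,0,0],[0,0,0]],"jaw":[1,1,1,1,1,1,1,1]}'
python3 to.py 612.7 -109.6 121 90.3
python3 - <<'E'
from h import *
from bench import cams
u={n:cams.get_image(n) for n in('wrist','scene')}
def crop(im,X,r,f):
    c=cv2.copyMakeBorder(im['pixels'][:,:,::-1],r,r,r,r,cv2.BORDER_CONSTANT); p=proj(im,[X])[0].round().astype(int); return cv2.resize(c[p[1]:p[1]+2*r,p[0]:p[0]+2*r],(f,f),interpolation=cv2.INTER_CUBIC)
cv2.imwrite('pics/c5.png',np.hstack([crop(u['wrist'],[612,-110,100],120,400),crop(u['scene'],[612,-110,80],60,400)]))
E
```

```text
clock: 10.98
ee_pos: [612.9, -109.8, 120.6]
tcp_rot: [-3.141, -0.0, 1.577]
force: [0.3, -0.5, -1.0]
opening: 58.6
grip_force: 78.8
tr [ 0.0005 -0.0003 -0.0008] rot [-0.0002 -0.0001  0.0004]
t 10.9833 pos [ 612.9 -109.8  120.6] rpy [-1.7996e+02 -1.0000e-02  9.0380e+01] F [ 0.3 -0.5 -1. ] T [ 0.01 -0.02 -0.  ] open 58.6016278702667 grip 78.75567696522921 q [-0.16  0.42  0.33  1.62 -0.15  1.13  0.22]
```

View pics/c5.png

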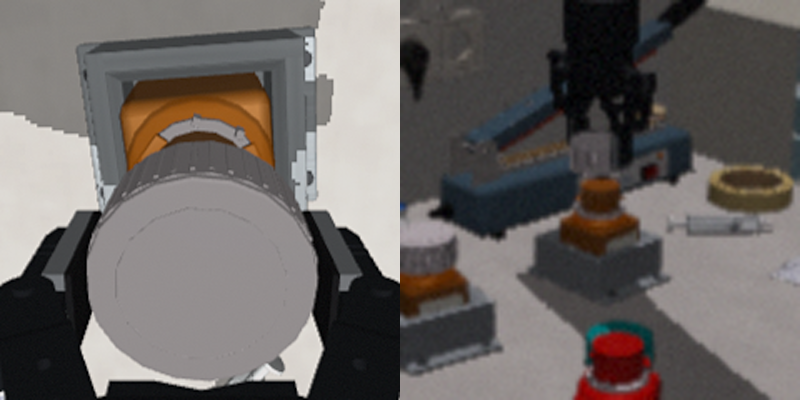

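The jar is seated in the block, wrist crop (200,130), with the open neck and collar visible. The cap is held level above it, wrist crop (200,280) and scene crop (592,155). Handing in.

```bash
python3 -m handwheel '{"translation":[[0,0,0],[0,0,0],[0,0,0],[0,0,0]],"delta_rot":[[0,0,0],[0,0,0],[0,0,0],[0,0,0]],"jaw":[1,1,1,1]}' | head -2; python3 -c "
from bench import env; print(env.job_done())"
```

```text
clock: 11.42
ee_pos: [613.1, -109.9, 121.0]
the job is handed in; nothing more can be done
None
```

The jar is seated in the once-empty block and its cap is unscrewed (the gripper turned 72°); the cap is held level about 2 cm above the open mouth, and the job was handed in at about 11.4 s with no verdict shown.

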